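# Press a brass bush home with locking pliers, then release them

## Task

Squeeze the two handles of the bench-mounted locking pliers together until they lock over centre, which presses the brass bush fully home in the white block. Once they are locked, let go of the handles, then pull the orange release lever up so that the pliers spring wide open, and let go. Squeeze gently (about 20 N is enough, never more than 60 N) and evenly on both handles at once so that the pliers hardly swing sideways on their springy post (no more than 5 N unbalanced); feel for the black grip, whose setting varies, and do not disturb the other things on the bench.

Things in the scene. Friction and masses are not known exactly. Their poses are not given: they have to be found in the camera images.
- stand: Grey base plate (130 x 110 x 12 mm, 35 mm behind to 95 mm ahead of its origin) bolted to the bench, with a steel post that carries the pliers. Origin: on the bench under the pliers' pivot. x points along the pliers to the jaws (handles lie to -x), y from the fixed handle (black grip) to the moving one (red grip), z up. Placed and turned differently each time.
- pivot (a point): The pliers' pivot above the post, 90 mm above the bench; axes as the stand's, turning with the pliers on the post. Handles, jaws, block and bush lie at this height, nothing but the post and base under them. Squeezing meets about 3 N at first, at most 16 N half to three quarters of the way (at the squeeze points), then less and less; the handle snaps shut over the last 2 mm.
- squeeze_fixed (a point): Usual centre of the fixed handle's black grip: a round bar 12 mm thick, 72 mm long, along x, this point 85 mm behind the pivot, 13 mm to its -y side. An adjusting screw sets the grip up to 9 mm nearer or farther in y than this point tells: find it by touch. It stays put, so while both handles are squeezed the middle between the pads must shift towards it by half of the moving handle's travel.
- squeeze_moving (a point): On the centre line of the moving handle (red grip, round, 12 to 13 mm thick), on the +y side, opposite squeeze_fixed when locked. Over their outsides the handles here measure about 58 mm open and 35 mm locked (parallel), each up to 9 mm more or less with the setting of the black grip.
- handle (a joint): Angle of the moving handle about the pivot: 0 wide open, 0.27 rad locked (at its stop). Dead centre is at 0.235: past it the handle snaps to the stop and stays; short of it, it springs open again when let go. At the squeeze points the whole travel is about 23 mm.
- pliers (a joint): Swing of the whole pliers on their springy post, anticlockwise from above positive; 0 when nothing presses sideways. Sprung with 25 N m/rad: 1 N sideways at the squeeze points (85 mm from the post) turns it 0.0034 rad, or 0.3 mm there. More than 0.017 rad (5 N unbalanced) bends the post. A straight upward pull on the release lever does not swing it.
- release (a joint): Angle of the release lever: 0 raised (pliers open), 0.5 rad lowered, its arm level and in line with the fixed handle (locked). Linked to the moving handle, it comes down by itself as the handles close. Lifting it from locked takes 7 to 13 N at the tab; once lifted by 0.1 rad (6 mm) the handles spring open and the lever rises by itself to 0.
- lever_tab (a point): In the orange tab of the release lever, an upright plate 28 mm long (x), 10 thick (y), 34 tall; 2 mm above its middle, 15 below its top. The lever hinges about y 137 mm behind the pivot, 11 mm to the -y side, at its height. Locked, this point is 192 mm behind the pivot, 11 mm to the -y side, 12 mm above the pivot. Pinch it across its thickness; lift in an arc about the hinge.
- bush (a joint): How far the brass bush (13 mm diameter, between the jaws, pushed along -y) is pressed into the white block: starts at 0 to 1 mm, standing up to 7 mm proud; fully home (flush within 1 mm) above 6 mm. The moving jaw presses it (3 N friction) when the handles lock; it stays where it is left.
- screwdriver: Bystander: screwdriver with green grip lying on the bench, about 0.2 m long. Origin under its middle.
- tub: Bystander: white tub with lid, 90 mm diameter, 110 mm tall. Origin at the centre of its underside.
- torch: Bystander: black torch with aluminium head, 150 mm long, 36 mm diameter, lying. Origin under its middle.
- terminal_block: Bystander: loose white plastic block, 34 x 22 x 34 mm, beside the stand on the fixed handle's side. Origin at the centre of its underside.
- spare_bush: Bystander: loose brass bush, 13 mm diameter, 12 mm tall, standing beside the stand on the moving handle's side. Origin at the centre of its underside.
- bit_tray: Bystander: black bit tray, 100 x 150 x 30 mm. Origin at the centre of its underside.
- blue_tray: Bystander: blue tray, 120 x 100 x 50 mm. Origin at the centre of its underside.

How it is judged:
By the outcome, as a careful person would: the job done as asked, in the order asked, and still so for the second after the job is handed in, with the robot touching nothing.
It also fails if it takes over 67 s, if anything falls off the work surface, if the arm or the gripper's body presses on something with over 40 N, if the wrist force passes 120 N, or if a joint passes its speed limit or range.

## Robot

A 6-joint arm with a two-finger parallel gripper is mounted at the origin on the work surface. World frame = base frame: x ahead of the robot, y to its left, z up, the work surface at z = 0. Lengths are in m, angles in degrees, forces in N, time in s.
With the tool pointing down it reaches from about 0.3 to 0.75 m from the base axis. Payload 8.5 kg.
Tool frame: the origin (TCP) lies between the finger pads; the fingertips stand ahead of it and the grasp point (between the pads) lies 8 mm behind it (env.tcp_to_tips is the z of the fingertips in the tool frame, in m); z points along the fingers, x is the direction in which the jaws open and shut, and the axes are right-handed (so a half turn about z gives the same grasp; the last joint's range is limited). The gripper opens to 85 mm and grips with 20 to 120 N. Pads are 22 mm wide; open, the fingers measure 114 mm over their backs; the gripper's body (76 mm by 85 mm) begins 54 mm behind the grasp point. The pads swing forward as they close: fully open they stand 13 mm farther back than shut.
Start: joints at [63.982, 21.807, 74.336, -0, 83.858, -12.336], TCP at [0.13, 0.534, 0.242] pointing down, gripper open.
Joint ranges: [-178.18, 178.18], [-50.72, 133.34], [12.68, 142.11], [-81.47, 261.47], [9.98, 163.14], [-165.26, 165.26]. Speed limits (degrees/s): [136.94, 136.94, 180, 180, 180, 180].

## Interface

Orientations are given as a 3x3 rotation matrix whose columns are the frame's x, y, z axes.
In Python, from rig import observe, viewer, env gives the robot as it stands.
- The arm moves only by the tool jog_arm, never from a script. Its arguments are lists of equal length, an entry for each row: "dr": the turn, a rotation vector about the tool's x, y, z in rad, a list of three; "slide": the shift along the tool's x, y, z in m, a list of three; "gripper": the opening, from -1 (shut) to 1 (fully open), so that 0 is half open. In form: {"dr": [[rx, ry, rz], ...], "slide": [[dx, dy, dz], ...], "gripper": [gripper, ...]}. A call has exactly 10 rows; each row shifts and turns the commanded pose from where the row before left it, along the tool's axes as they then stand; what a row does not reach is not made up. A row lasts 1/10 s, in which the tool goes at most 50 mm and 8.59 degrees, less where a joint would pass 70% of its speed; a pose out of reach is approached as far as the arm can. A call is refused whole if a number of a shift passes 0.05 or a number of a turn 0.15, either way. A call with a gripper value outside its range is refused whole. The fingers move at their own pace and stop on an object; "force" is the grip in N (left out, the last holds). Time passes only in rows, so rows that do not move let the fingers close, or fill a call up. It gives the time, the measured TCP pose, the force and the opening at its end, in the units of the state.
- observe(): the state, without advancing time (a new reading comes with each control period).
- viewer.get_image(name): name is "scene" or "top" or "wrist"; returns a dict with "pixels" (384x512x3 uint8, blue, green, red), "camera_matrix" (3x3 intrinsics, pixels), "R" (3x3) and "t" (3): a world point X has camera coordinates R X + t. Camera axes: x right, y down, z forward; pixel columns grow to the right and rows downward; lengths in m; the calibration is good to about 2 mm. The wrist camera is an equidistant fisheye: a pixel r from the principal point sees the ray r / f radians off the axis. A picture is of the moment at which its call begins. There is no depth.
- env.close_job(): hands the job in, once; it reports no verdict.
The state is a dict: "time_s": time; "q": joint angles; "qvel": joint speeds; "joint_efforts": joint torques, N m; "position": TCP position; "tool_rot": TCP orientation; "ft_force": force on the tool from outside, world axes, zero at the start; "wrist_torque": the same for the moment, N m; "grip_width": finger opening in m.
Only numpy, scipy, OpenCV 4.12 (cv2) and the standard library are available. Lean on these libraries where they do the work, as an engineer would, in place of code of your own. Each camera call takes 0.05 s, during which the arm holds its last target.

## Working session

There is one attempt and no reset: what is moved stays moved. The work goes in short steps, Python scripts to look and compute and a tool call to move; the robot and the scene stay as the last step left them, time stands still between calls to the robot, and variables do not carry over. Pictures are saved under pics/ and viewed, and the job is handed in when it is done.

Besides the shell and the picture viewer there is one more tool, called after ">>>" as name(argument=value, ...), one argument or row to a line, values as JSON. jog_arm: Moves the arm, as the interface text tells. Its arguments: {"type":"object","properties":{"dr":{"type":"array","items":{"type":"array","items":{"type":"number"}}},"slide":{"type":"array","items":{"type":"array","items":{"type":"number"}}},"gripper":{"type":"array","items":{"type":"number"}},"force":{"type":"number"}},"required":["dr","slide","gripper"]}

```bash
ls; mkdir -p pics
python3 - <<'E'
from rig import observe, viewer, env
import cv2, numpy as np
for n in ("scene","top","wrist"):
    d=viewer.get_image(n); cv2.imwrite(f"pics/{n}0.png",np.asarray(d["pixels"]))
    print(n,np.round(d["camera_matrix"],2).tolist(),np.round(d["R"],4).tolist(),np.round(d["t"],4).tolist())
    np.savez(f"pics/{n}0.npz",**{k:np.asarray(d[k]) for k in("pixels","camera_matrix","R","t")})
o=observe(); print(o, env.tcp_to_tips)
E
```

```text
pics
scene [[427.08, 0.0, 259.81], [0.0, 427.08, 188.57], [0.0, 0.0, 1.0]] [[0.7106, 0.7036, 0.0024], [0.4624, -0.4644, -0.7553], [-0.5304, 0.5378, -0.6553]] [-0.4692, -0.1477, 1.9457]
top [[465.54, 0.0, 263.61], [0.0, 465.54, 188.58], [0.0, 0.0, 1.0]] [[-0.0036, -1.0, 0.002], [-0.9865, 0.0032, -0.1639], [0.1639, -0.0026, -0.9865]] [0.0681, 0.6013, 1.8687]
wrist [[297.32, 0.0, 253.3], [0.0, 297.32, 191.63], [0.0, 0.0, 1.0]] [[0.2363, 0.9717, -0.003], [0.9235, -0.2236, 0.3116], [0.3022, -0.0764, -0.9502]] [-0.5501, -0.0421, 0.3801]
{'time_s': 0.15, 'q': array([ 6.39828808e+01,  2.18333288e+01,  7.43716795e+01,  8.44930516e-04,
        8.38585608e+01, -1.23351150e+01]), 'qvel': array([-0.04127868, -0.13865039, -0.21129452, -0.03820002,  0.00946049,
       -0.00990527]), 'joint_efforts': array([ 2.45338611e-03, -4.48619878e+01, -2.31340098e+01, -1.34124994e-04,
        3.92757254e-03,  1.58828351e-05]), 'position': array([0.12999291, 0.53420484, 0.24186054]), 'tool_rot': array([[ 2.36534255e-01,  9.71623022e-01, -4.99843066e-04],
       [ 9.71622549e-01, -2.36534650e-01, -9.90626983e-04],
       [-1.08074619e-03, -2.51341579e-04, -9.99999384e-01]]), 'ft_force': array([ 0.13862772, -1.16398863, -0.39795683]), 'wrist_torque': array([-0.03490725, -0.06090142, -0.0145692 ]), 'grip_width': 0.08528135307077032} 0.011
```

View pics/scene0.png

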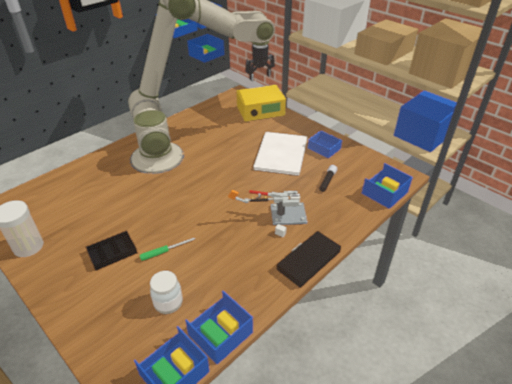

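View pics/top0.png

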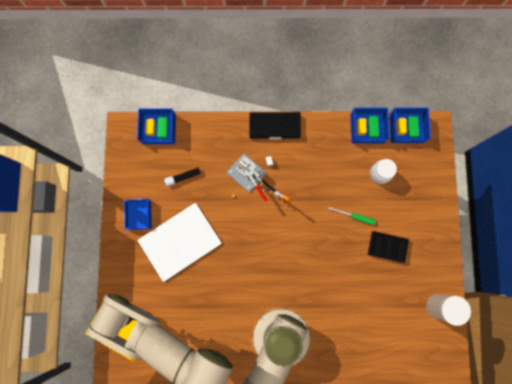

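View pics/wrist0.png

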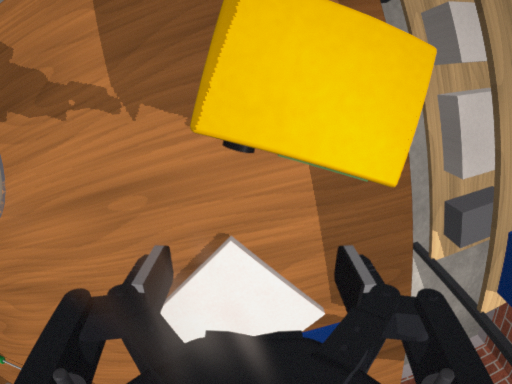

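The top view shows the stand at about (246,173), the red grip at (261,193), the black grip near (270,187), the orange tab at (285,198), the white block at (269,160), and the torch at (183,177). I'll enlarge it.

Run:
```python
import cv2, numpy as np
a=cv2.imread("pics/top0.png")[140:220,215:305]; b=cv2.imread("pics/scene0.png")[170:250,215:325]
cv2.imwrite("pics/topz.png",cv2.resize(a,None,fx=7,fy=7,interpolation=cv2.INTER_CUBIC))
cv2.imwrite("pics/scenez.png",cv2.resize(b,None,fx=7,fy=7,interpolation=cv2.INTER_CUBIC))
```

```text
(no output)
```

View pics/topz.png

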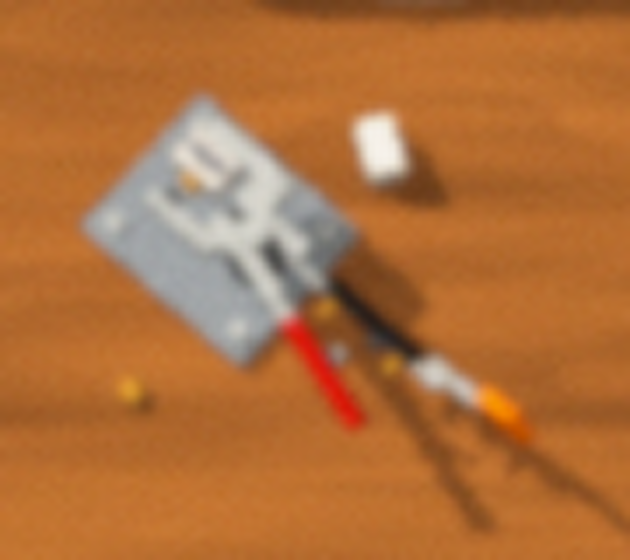

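View pics/scenez.png

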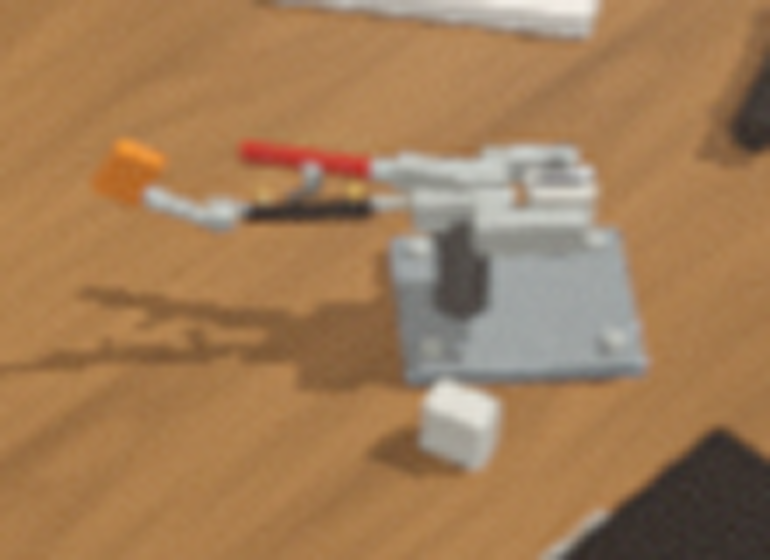

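```bash
cat > h.py <<'E'
import numpy as np, cv2
def ray(d,px):
    K,R,t=d["camera_matrix"],d["R"],d["t"]
    x=np.linalg.inv(K)@np.array([px[0],px[1],1.0]); C=-R.T@t
    return C,R.T@x/np.linalg.norm(x)
def rayfish(d,px):
    K,R,t=d["camera_matrix"],d["R"],d["t"]
    u=(np.array(px)-K[:2,2])/K[0,0]; th=np.hypot(*u)
    v=np.array([*(u/max(th,1e-9)*np.sin(th)),np.cos(th)])
    return -R.T@t,R.T@v
def onz(r,z):
    C,v=r; return C+v*(z-C[2])/v[2]
def projfish(d,X):
    c=d["R"]@X+d["t"]; th=np.arctan2(np.hypot(c[0],c[1]),c[2]); n=np.hypot(c[0],c[1])
    return d["camera_matrix"][:2,2]+d["camera_matrix"][0,0]*th*c[:2]/n
def proj(d,X):
    c=d["camera_matrix"]@(d["R"]@X+d["t"]); return c[:2]/c[2]
E
python3 - <<'E'
from h import *
d=np.load("pics/top0.npz"); s=np.load("pics/scene0.npz")
m=[(202,95),(83,225),(245,367),(358,235)]
P=[onz(ray(d,(x/7+215-.43,y/7+140-.43)),.012) for x,y in m]
for p in P: print(p.round(4))
print([np.linalg.norm(P[i]-P[(i+1)%4]).round(3) for i in range(4)])
xa=((P[0]-P[3])+(P[1]-P[2])); xa/=np.linalg.norm(xa); ya=(P[1]-P[0])+(P[2]-P[3]); ya/=np.linalg.norm(ya)
print(xa,ya, "ang",np.degrees(np.arctan2(xa[1],xa[0])),np.degrees(np.arctan2(ya[1],ya[0]))-90)
c=sum(P)/4; print("origin",c-0.03*xa)
# features at 0.09 in the stand frame
a=np.arctan2(xa[1],xa[0]);R=np.array([[np.cos(a),-np.sin(a),0],[np.sin(a),np.cos(a),0],[0,0,1]])
o=c-.03*xa;o[2]=0
for n,(x,y),z in [("redtip",(357,420),.09),("redstart",(290,325),.09),("blk1",(337,285),.09),("blk2",(415,355),.09),("tab",(505,410),.115),("spare",(131,390),.012),("tblock",(380,145),.034)]:
    p=onz(ray(d,(x/7+215-.43,y/7+140-.43)),z); print(n,p.round(3),(R.T@(p-o)).round(3))
E
```

```text
[0.761  0.1513 0.012 ]
[0.6806 0.2229 0.012 ]
[0.5934 0.1249 0.012 ]
[0.6739 0.0568 0.012 ]
[np.float64(0.108), np.float64(0.131), np.float64(0.105), np.float64(0.128)]
[0.671149   0.74132248 0.        ] [-0.75505321  0.65566352  0.        ] ang 47.84419279298808 49.030019505455755
origin [0.65708733 0.11674891 0.012     ]
redtip [0.55  0.058 0.09 ] [-0.115  0.04   0.09 ]
redstart [0.605 0.097 0.09 ] [-0.049  0.025  0.09 ]
blk1 [0.629 0.07  0.09 ] [-0.054 -0.011  0.09 ]
blk2 [0.588 0.025 0.09 ] [-0.115 -0.01   0.09 ]
tab [ 0.552 -0.025  0.115] [-0.176 -0.017  0.115]
spare [0.58  0.193 0.012] [0.005 0.109 0.012]
tblock [0.724 0.044 0.034] [-0.009 -0.099  0.034]
```

The plate measures 0.108 x 0.13 m, which matches. Yaw is about 48.4° and the pivot about (0.657, 0.117). Next I turn the jaws across the handles and move over the squeeze points.

>>> jog_arm(
  dr=[
    [0,0,0.147],
    [0,0,0.147],
    [0,0,0.147],
    [0,0,0.147],
    [0,0,0.147],
    [0,0,0.147],
    [0,0,0.147],
    [0,0,0.147],
    [0,0,0.147],
    [0,0,0.147],
  ],
  slide=[
    [0,0,0],
    [0,0,0],
    [0,0,0],
    [0,0,0],
    [0,0,0],
    [0,0,0],
    [0,0,0],
    [0,0,0],
    [0,0,0],
    [0,0,0],
  ],
  gripper=[1,1,1,1,1,1,1,1,1,1],
  force=20,
)

```text
time_s: 1.15
position: [0.13, 0.5343, 0.242]
tool_rot: [[0.99, -0.144, -0.0], [-0.144, -0.99, -0.001], [-0.0, 0.001, -1.0]]
ft_force: [0.7, -0.4, 0.0]
grip_width: 0.0851
```

>>> jog_arm(
  dr=[
    [0,0,0.147],
    [0,0,0.147],
    [0,0,0.147],
    [0,0,0.147],
    [0,0,0],
    [0,0,0],
    [0,0,0],
    [0,0,0],
    [0,0,0],
    [0,0,0],
  ],
  slide=[
    [0,0,0],
    [0,0,0],
    [0,0,0],
    [0,0,0],
    [0.02,0,0],
    [0.04,0.004,0],
    [0.045,0.004,0],
    [0.045,0.004,0],
    [0.045,0.004,0],
    [0.045,0.004,0],
  ],
  gripper=[1,1,1,1,1,1,1,1,1,1],
)

```text
time_s: 2.15
position: [0.2971, 0.3586, 0.2423]
tool_rot: [[0.748, -0.664, -0.0], [-0.664, -0.748, -0.0], [-0.0, 0.0, -1.0]]
ft_force: [0.4, 0.3, -0.9]
grip_width: 0.0853
```

>>> jog_arm(
  dr=[
    [0,0,0],
    [0,0,0],
    [0,0,0],
    [0,0,0],
    [0,0,0],
    [0,0,0],
    [0,0,0],
    [0,0,0],
    [0,0,0],
    [0,0,0],
  ],
  slide=[
    [0.048,0.003,0],
    [0.048,0.003,0],
    [0.048,0.003,0],
    [0.048,0.003,0],
    [0.048,0.003,0],
    [0.048,0.003,0],
    [0.048,0.003,0],
    [0.048,0.003,0],
    [0.03,0.003,0],
    [0.015,0.001,0],
  ],
  gripper=[1,1,1,1,1,1,1,1,1,1],
)

```text
time_s: 3.15
position: [0.5997, 0.0522, 0.2414]
tool_rot: [[0.746, -0.666, -0.001], [-0.666, -0.746, -0.0], [-0.001, 0.001, -1.0]]
ft_force: [0.1, 0.2, 1.1]
grip_width: 0.0855
```

```bash
cat > snap.py <<'E'
import sys,numpy as np,cv2
from rig import observe, viewer, env
def snap(n,tag):
    d=viewer.get_image(n); cv2.imwrite(f"pics/{n}{tag}.png",np.asarray(d["pixels"]))
    np.savez(f"pics/{n}{tag}.npz",**{k:np.asarray(d[k]) for k in("pixels","camera_matrix","R","t")})
    return d
if __name__=="__main__":
    for n in sys.argv[2:]: snap(n,sys.argv[1])
    o=observe(); print(o["time_s"],o["position"].round(4),o["ft_force"].round(2),o["grip_width"])
E
python3 snap.py 1 wrist
python3 -c "
import cv2;a=cv2.imread('pics/wrist1.png');cv2.imwrite('pics/wrist1z.png',cv2.resize(a,None,fx=1.5,fy=1.5,interpolation=cv2.INTER_CUBIC))"
```

```text
3.2 [0.6002 0.0518 0.2414] [ 0.27 -2.16  0.03] 0.08529705268223925
```

View pics/wrist1z.png

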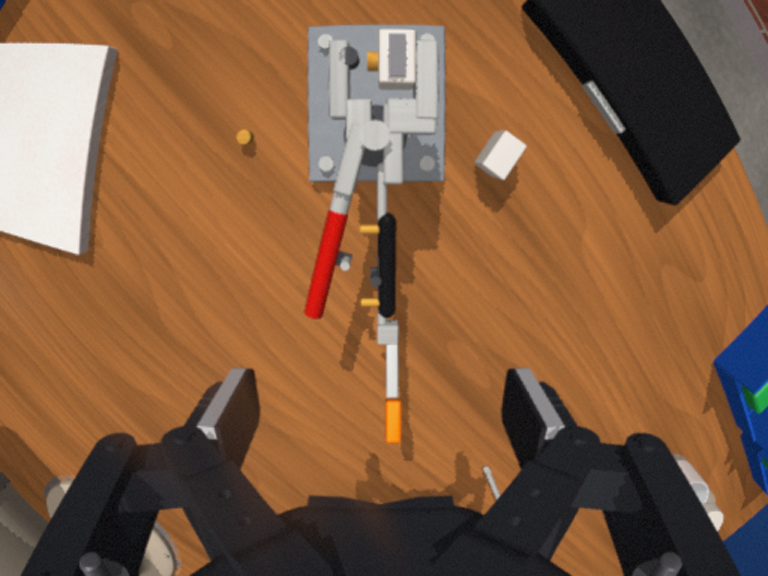

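The wrist view shows the plate corners at (309,26), (443,26), (444,181), (309,181) in zoomed pixels. The pivot is at (375,135), the black grip runs from (387,215) to (388,316), the red from (339,213) to (314,317), and the tab is at (393,420). Next I measure the grips with colour masks.

```bash
cat > meas.py <<'E'
from h import *
d=np.load("pics/wrist1.npz"); im=d["pixels"]; 
f=lambda p,z: onz(rayfish(d,p),z)
C=[(309,26),(443,26),(444,181),(309,181)]   # +x+y, +x-y, -x-y, -x+y
P=[f(((x+.5)/1.5-.5,(y+.5)/1.5-.5),.012) for x,y in C]
print([np.linalg.norm(P[i]-P[(i+1)%4]).round(4) for i in range(4)])
xa=P[0]-P[3]+P[1]-P[2]; ya=P[0]-P[1]+P[3]-P[2]
print("yaw",np.degrees(np.arctan2(xa[1],xa[0])),np.degrees(np.arctan2(ya[1],ya[0]))-90)
a=np.arctan2(xa[1],xa[0])/2+ (np.arctan2(ya[1],ya[0])-np.pi/2)/2
R=np.array([[np.cos(a),-np.sin(a),0],[np.sin(a),np.cos(a),0],[0,0,1]])
o=sum(P)/4-.03*R[:,0]; o[2]=0; print("origin",o,np.degrees(a))
loc=lambda p:(R.T@(p-o)).round(4)
print("pivot px at .098",loc(f((250-.17,90),.098)))
hsv=cv2.cvtColor(im,cv2.COLOR_BGR2HSV)
def big(m,x0,x1,y0,y1):
    k=np.zeros_like(m);k[y0:y1,x0:x1]=m[y0:y1,x0:x1]
    n,l,s,_=cv2.connectedComponentsWithStats(k); i=1+np.argmax(s[1:,4]); ys,xs=np.where(l==i); return xs,ys
red=cv2.inRange(hsv,(0,200,90),(6,255,255))
blk=cv2.inRange(hsv,(0,0,0),(180,255,45))
org=cv2.inRange(hsv,(10,220,200),(20,255,255))
for n,m,b,z in (("red",red,(195,240,130,220),.09),("blk",blk,(250,270,140,213),.09),("org",org,(250,275,262,300),.13)):
    xs,ys=big(m,*b); Q=np.array([loc(f((x,y),z)) for x,y in zip(xs,ys)])
    print(n,len(xs),xs.min(),xs.max(),ys.min(),ys.max(),"x",Q[:,0].min(),Q[:,0].max(),"y",Q[:,1].min(),Q[:,1].max(),"fit",np.polyfit(Q[:,0],Q[:,1],1), "y at -85",np.polyval(np.polyfit(Q[:,0],Q[:,1],1),-.085))
E
python3 meas.py
```

```text
[np.float64(0.1067), np.float64(0.1285), np.float64(0.1092), np.float64(0.1287)]
yaw 48.44308700592471 48.136909545700405
origin [0.65650379 0.11947922 0.        ] 48.28999827581256
pivot px at .098 [ 0.0001 -0.0001  0.098 ]
red 889 203 230 141 212 x -0.1215 -0.0482 y 0.0191 0.0486 fit [-0.26905994  0.011145  ] y at -85 0.034015099028085485
blk 661 252 263 143 210 x -0.1191 -0.0503 y -0.0126 -0.0019 fit [ 0.00573626 -0.00688831] y at -85 -0.007375891041397789
org 182 257 266 267 294 x -0.1956 -0.1623 y -0.0161 -0.0067 fit [ 0.01719506 -0.00852795] y at -85 -0.009989526184697898
```

The black grip is at y≈-7.4 mm (nominal -13, so the screw is set about 5.6 mm inward) and the red at y≈+34 mm. Their outsides are about 54 mm apart, which is consistent. I centre over y=+13.5 mm and descend with the gripper open.

>>> jog_arm(
  dr=[
    [0,0,0],
    [0,0,0],
    [0,0,0],
    [0,0,0],
    [0,0,0],
    [0,0,0],
    [0,0,0],
    [0,0,0],
    [0,0,0],
    [0,0,0],
  ],
  slide=[
    [-0.0085,-0.0015,0],
    [-0.008,-0.0015,0],
    [0,0,0.02],
    [0,0,0.03],
    [0,0,0.03],
    [0,0,0.03],
    [0,0,0.03],
    [0,0,0.015],
    [0,0,0.009],
    [0,0,0],
  ],
  gripper=[1,1,1,1,1,1,1,1,1,1],
  force=20,
)

```text
time_s: 4.2
position: [0.5872, 0.0689, 0.0781]
tool_rot: [[0.749, -0.663, -0.001], [-0.663, -0.749, 0.0], [-0.001, 0.001, -1.0]]
ft_force: [-0.6, -0.8, -0.2]
grip_width: 0.0857
```

```bash
cat > st.py <<'E'
from h import *
from rig import observe, viewer
import sys
o=np.array([0.6565,0.1195,0]);a=np.radians(48.29)
R=np.array([[np.cos(a),-np.sin(a),0],[np.sin(a),np.cos(a),0],[0,0,1]])
F=[]
n=int(sys.argv[1]) if len(sys.argv)>1 else 1
for i in range(n):
    if i or n>1: viewer.get_image("top")
    s=observe(); F.append(R.T@s["ft_force"])
p=R.T@(s["position"]-o); w=s["grip_width"]
ang=np.degrees(np.arctan2(s["tool_rot"][1,0],s["tool_rot"][0,0]))
print("t",round(s["time_s"],2),"TCP local mm",(p*1000).round(2),"ang",ang.round(2),"w",round(w*1000,2),"fixed pad y",round(p[1]*1000-w*500,2),"moving pad y",round(p[1]*1000+w*500,2))
print("F local",np.mean(F,0).round(2),"sd",np.std(F,0).round(2), "tq",s["wrist_torque"].round(2))
E
python3 st.py 4
```

```text
t 4.4 TCP local mm [-83.78  16.38  79.6 ] ang -41.57 w 85.5 fixed pad y -26.37 moving pad y 59.13
F local [ 0.17 -0.03  0.67] sd [0.37 0.41 0.64] tq [0.01 0.01 0.02]
```

```bash
python3 snap.py 2 wrist
python3 -c "
import cv2;a=cv2.imread('pics/wrist2.png');cv2.imwrite('pics/wrist2z.png',cv2.resize(a,None,fx=1.5,fy=1.5,interpolation=cv2.INTER_CUBIC))"
```

```text
4.45 [0.5885 0.0677 0.0794] [ 0.1   0.85 -0.49] 0.08547123193356398
```

View pics/wrist2z.png

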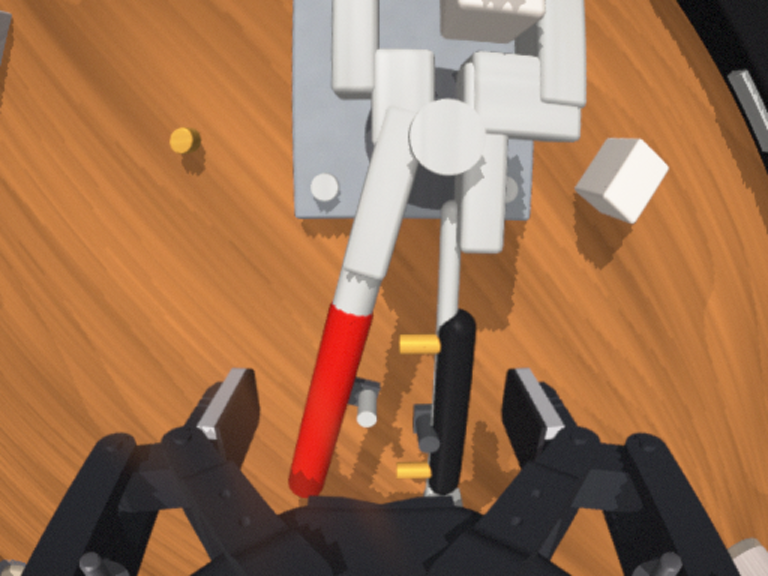

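Both handles lie between the open pads: red at about (335,400), black at about (455,405). I narrow the gripper first, then feel for the black grip.

>>> jog_arm(
  dr=[
    [0,0,0],
    [0,0,0],
    [0,0,0],
    [0,0,0],
    [0,0,0],
    [0,0,0],
    [0,0,0],
    [0,0,0],
    [0,0,0],
    [0,0,0],
  ],
  slide=[
    [0,0,0],
    [0,0,0],
    [0,0,0],
    [0,0,0],
    [0,0,0],
    [0,0,0],
    [0,0,0],
    [0,0,0],
    [0,0,0],
    [0,0,0],
  ],
  gripper=[0.9,0.8,0.7,0.6,0.5,0.5,0.5,0.5,0.5,0.5],
  force=20,
)

```text
time_s: 5.45
position: [0.5882, 0.0675, 0.0783]
tool_rot: [[0.748, -0.664, 0.0], [-0.664, -0.748, -0.0], [0.0, -0.0, -1.0]]
ft_force: [-0.5, 0.2, -0.7]
grip_width: 0.064
```

```bash
python3 st.py 4; python3 st.py
```

```text
t 5.65 TCP local mm [-84.25  16.43  78.34] ang -41.6 w 63.82 fixed pad y -15.48 moving pad y 48.34
F local [-0.39 -0.05 -0.04] sd [0.17 0.44 0.36] tq [-0.03 -0.    0.1 ]
t 5.65 TCP local mm [-84.25  16.43  78.34] ang -41.6 w 63.82 fixed pad y -15.48 moving pad y 48.34
F local [-0.12  0.23  0.2 ] sd [0. 0. 0.] tq [-0.03 -0.    0.1 ]
```

>>> jog_arm(
  dr=[
    [0,0,0],
    [0,0,0],
    [0,0,0],
    [0,0,0],
    [0,0,0],
    [0,0,0],
    [0,0,0],
    [0,0,0],
    [0,0,0],
    [0,0,0],
  ],
  slide=[
    [-0.0005,0,0],
    [-0.0005,0,0],
    [-0.0005,0,0],
    [0,0,0],
    [0,0,0],
    [0,0,0],
    [0,0,0],
    [0,0,0],
    [0,0,0],
    [0,0,0],
  ],
  gripper=[0.5,0.5,0.5,0.5,0.5,0.5,0.5,0.5,0.5,0.5],
)

```text
time_s: 6.65
position: [0.5871, 0.0685, 0.0783]
tool_rot: [[0.748, -0.664, 0.0], [-0.664, -0.748, -0.0], [0.0, 0.0, -1.0]]
ft_force: [0.3, -1.3, 0.1]
grip_width: 0.0642
```

```bash
python3 st.py 4
```

```text
t 6.85 TCP local mm [-84.25  17.97  78.31] ang -41.6 w 64.11 fixed pad y -14.09 moving pad y 50.02
F local [-0.39 -0.1   0.52] sd [0.67 0.47 0.52] tq [-0.01 -0.02 -0.01]
```

Not touching yet. I go on in 0.5 mm steps.

>>> jog_arm(
  dr=[
    [0,0,0],
    [0,0,0],
    [0,0,0],
    [0,0,0],
    [0,0,0],
    [0,0,0],
    [0,0,0],
    [0,0,0],
    [0,0,0],
    [0,0,0],
  ],
  slide=[
    [-0.0005,0,0],
    [0,0,0],
    [-0.0005,0,0],
    [0,0,0],
    [0,0,0],
    [0,0,0],
    [0,0,0],
    [0,0,0],
    [0,0,0],
    [0,0,0],
  ],
  gripper=[0.5,0.5,0.5,0.5,0.5,0.5,0.5,0.5,0.5,0.5],
)

```text
time_s: 7.85
position: [0.5863, 0.0692, 0.0783]
tool_rot: [[0.748, -0.664, -0.0], [-0.664, -0.748, 0.0], [-0.0, -0.0, -1.0]]
ft_force: [-0.4, -0.2, -0.0]
grip_width: 0.064
```

```bash
python3 st.py 4
```

```text
t 8.05 TCP local mm [-84.28  18.93  78.31] ang -41.6 w 64.1 fixed pad y -13.12 moving pad y 50.98
F local [ 0.37  0.14 -0.43] sd [0.46 0.56 0.38] tq [ 0.02 -0.01  0.02]
```

>>> jog_arm(
  dr=[
    [0,0,0],
    [0,0,0],
    [0,0,0],
    [0,0,0],
    [0,0,0],
    [0,0,0],
    [0,0,0],
    [0,0,0],
    [0,0,0],
    [0,0,0],
  ],
  slide=[
    [-0.0005,0,0],
    [0,0,0],
    [-0.0005,0,0],
    [0,0,0],
    [0,0,0],
    [0,0,0],
    [0,0,0],
    [0,0,0],
    [0,0,0],
    [0,0,0],
  ],
  gripper=[0.5,0.5,0.5,0.5,0.5,0.5,0.5,0.5,0.5,0.5],
)

```text
time_s: 9.05
position: [0.5856, 0.0698, 0.0784]
tool_rot: [[0.748, -0.664, 0.0], [-0.664, -0.748, -0.0], [0.0, -0.0, -1.0]]
ft_force: [-0.6, -0.5, -0.6]
grip_width: 0.0642
```

```bash
python3 st.py 4
```

```text
t 9.25 TCP local mm [-84.25  19.93  78.33] ang -41.6 w 63.71 fixed pad y -11.93 moving pad y 51.78
F local [-0.27 -0.82 -0.08] sd [0.34 0.39 0.72] tq [-0.08 -0.03 -0.04]
```

>>> jog_arm(
  dr=[
    [0,0,0],
    [0,0,0],
    [0,0,0],
    [0,0,0],
    [0,0,0],
    [0,0,0],
    [0,0,0],
    [0,0,0],
    [0,0,0],
    [0,0,0],
  ],
  slide=[
    [-0.0005,0,0],
    [0,0,0],
    [0,0,0],
    [0,0,0],
    [0,0,0],
    [0,0,0],
    [0,0,0],
    [0,0,0],
    [0,0,0],
    [0,0,0],
  ],
  gripper=[0.5,0.5,0.5,0.5,0.5,0.5,0.5,0.5,0.5,0.5],
)

```text
time_s: 10.25
position: [0.5852, 0.0702, 0.0783]
tool_rot: [[0.748, -0.664, -0.0], [-0.664, -0.748, -0.0], [0.0, 0.0, -1.0]]
ft_force: [1.3, -2.5, 0.2]
grip_width: 0.064
```

```bash
python3 st.py 4
```

```text
t 10.45 TCP local mm [-84.27  20.4   78.34] ang -41.6 w 64.11 fixed pad y -11.65 moving pad y 52.46
F local [-1.5  -2.47  0.3 ] sd [0.37 0.45 0.39] tq [-0.45 -0.13 -0.06]
```

Contact found: about 2.5 N means about 0.7 mm of push, so the grip's outer face is at y≈-12.4 mm. I back off 0.7 mm and close on the red handle, shifting the centre by half the closing so the fixed pad stays put.

>>> jog_arm(
  dr=[
    [0,0,0],
    [0,0,0],
    [0,0,0],
    [0,0,0],
    [0,0,0],
    [0,0,0],
    [0,0,0],
    [0,0,0],
    [0,0,0],
    [0,0,0],
  ],
  slide=[
    [0.0007,0,0],
    [0.00064,0,0],
    [0.00064,0,0],
    [0.00064,0,0],
    [0.00064,0,0],
    [0.00064,0,0],
    [0.00064,0,0],
    [0.00064,0,0],
    [0.00064,0,0],
    [0,0,0],
  ],
  gripper=[0.5,0.47,0.44,0.41,0.38,0.35,0.32,0.29,0.26,0.26],
  force=20,
)

```text
time_s: 11.45
position: [0.5895, 0.0664, 0.0785]
tool_rot: [[0.748, -0.664, 0.0], [-0.664, -0.748, 0.0], [-0.0, -0.0, -1.0]]
ft_force: [-1.6, -0.2, 2.7]
grip_width: 0.0538
```

```bash
python3 st.py 4
```

```text
t 11.65 TCP local mm [-84.24  14.67  78.45] ang -41.6 w 53.87 fixed pad y -12.27 moving pad y 41.61
F local [-0.98  0.63  3.43] sd [0.25 0.38 0.28] tq [-0.08  0.16  0.02]
```

>>> jog_arm(
  dr=[
    [0,0,0],
    [0,0,0],
    [0,0,0],
    [0,0,0],
    [0,0,0],
    [0,0,0],
    [0,0,0],
    [0,0,0],
    [0,0,0],
    [0,0,0],
  ],
  slide=[
    [0.00042,0,-0.0004],
    [0.00042,0,-0.0003],
    [0.00042,0,-0.0002],
    [0.00042,0,-0.0002],
    [0.00042,0,-0.0002],
    [0,0,0],
    [0,0,0],
    [0,0,0],
    [0,0,0],
    [0,0,0],
  ],
  gripper=[0.24,0.22,0.2,0.18,0.16,0.16,0.16,0.16,0.16,0.16],
)

```text
time_s: 12.65
position: [0.591, 0.065, 0.0794]
tool_rot: [[0.748, -0.664, -0.001], [-0.664, -0.748, 0.0], [-0.0, 0.0, -1.0]]
ft_force: [-1.6, 1.4, -3.0]
grip_width: 0.0498
```

```bash
python3 st.py 4
```

```text
t 12.85 TCP local mm [-84.3   12.66  79.45] ang -41.59 w 49.76 fixed pad y -12.22 moving pad y 37.54
F local [-0.21  1.79 -2.1 ] sd [0.33 0.24 0.27] tq [0.13 0.22 0.02]
```

>>> jog_arm(
  dr=[
    [0,0,0],
    [0,0,0],
    [0,0,0],
    [0,0,0],
    [0,0,0],
    [0,0,0],
    [0,0,0],
    [0,0,0],
    [0,0,0],
    [0,0,0],
  ],
  slide=[
    [-0.0004,0,0],
    [0.00042,0,0],
    [0.00042,0,0],
    [0.00042,0,-0.0001],
    [0.00042,0,-0.0001],
    [0.00042,0,-0.0001],
    [0,0,0],
    [0,0,0],
    [0,0,0],
    [0,0,0],
  ],
  gripper=[0.16,0.14,0.12,0.1,0.08,0.06,0.06,0.06,0.06,0.06],
)

```text
time_s: 13.85
position: [0.5924, 0.0637, 0.0801]
tool_rot: [[0.748, -0.664, 0.0], [-0.664, -0.748, -0.0], [0.0, -0.0, -1.0]]
ft_force: [-2.2, -1.4, 1.2]
grip_width: 0.0453
```

```bash
python3 st.py 4
```

```text
t 14.05 TCP local mm [-84.24  10.75  80.03] ang -41.6 w 45.17 fixed pad y -11.84 moving pad y 33.33
F local [-2.28  0.67  1.75] sd [0.42 0.82 0.31] tq [-0.3   0.34  0.04]
```

>>> jog_arm(
  dr=[
    [0,0,0],
    [0,0,0],
    [0,0,0],
    [0,0,0],
    [0,0,0],
    [0,0,0],
    [0,0,0],
    [0,0,0],
    [0,0,0],
    [0,0,0],
  ],
  slide=[
    [0.00032,0.0001,-0.0003],
    [0.00042,0.0001,-0.0002],
    [0.00042,0.0001,-0.0001],
    [0.00042,0.0001,-0.0001],
    [0.00042,0.0001,-0.0001],
    [0.00042,0.0001,-0.0001],
    [0,0,0],
    [0,0,0],
    [0,0,0],
    [0,0,0],
  ],
  gripper=[0.04,0.02,0.0,-0.02,-0.04,-0.06,-0.06,-0.06,-0.06,-0.06],
)

```text
time_s: 15.05
position: [0.5939, 0.0621, 0.0808]
tool_rot: [[0.748, -0.664, 0.0], [-0.664, -0.748, 0.0], [-0.0, -0.001, -1.0]]
ft_force: [1.2, 5.1, -0.6]
grip_width: 0.0403
```

```bash
python3 st.py 4
```

```text
t 15.25 TCP local mm [-84.67   8.36  80.83] ang -41.6 w 40.12 fixed pad y -11.7 moving pad y 28.42
F local [ 3.79  2.28 -0.79] sd [0.25 0.34 0.2 ] tq [ 0.7  -0.19  0.16]
```

>>> jog_arm(
  dr=[
    [0,0,0],
    [0,0,0],
    [0,0,0],
    [0,0,0],
    [0,0,0],
    [0,0,0],
    [0,0,0],
    [0,0,0],
    [0,0,0],
    [0,0,0],
  ],
  slide=[
    [-0.0003,-0.0002,0],
    [-0.0003,-0.0002,0],
    [0.00035,0,-0.0001],
    [0.00035,0,-0.0001],
    [0.00035,0,-0.0001],
    [0.00035,0,-0.0001],
    [0,0,0],
    [0,0,0],
    [0,0,0],
    [0,0,0],
  ],
  gripper=[-0.06,-0.06,-0.08,-0.1,-0.12,-0.14,-0.14,-0.14,-0.14,-0.14],
)

```text
time_s: 16.25
position: [0.5946, 0.0613, 0.0812]
tool_rot: [[0.748, -0.664, -0.0], [-0.664, -0.748, -0.0], [0.0, 0.001, -1.0]]
ft_force: [-1.0, -2.7, 0.6]
grip_width: 0.0372
```

```bash
python3 st.py 4
```

```text
t 16.45 TCP local mm [-84.65   7.54  81.23] ang -41.6 w 36.95 fixed pad y -10.94 moving pad y 26.02
F local [-3.87 -1.83 -0.23] sd [0.42 0.14 0.63] tq [-0.65  0.17  0.06]
```

>>> jog_arm(
  dr=[
    [0,0,0],
    [0,0,0],
    [0,0,0],
    [0,0,0],
    [0,0,0],
    [0,0,0],
    [0,0,0],
    [0,0,0],
    [0,0,0],
    [0,0,0],
  ],
  slide=[
    [0.0004,0.0001,0],
    [0.0004,0.0001,0],
    [0.0004,0,-0.0001],
    [0.0004,0,-0.0001],
    [0.0004,0,-0.0001],
    [0,0,0],
    [0,0,0],
    [0,0,0],
    [0,0,0],
    [0,0,0],
  ],
  gripper=[-0.14,-0.16,-0.18,-0.2,-0.22,-0.22,-0.22,-0.22,-0.22,-0.22],
)

```text
time_s: 17.45
position: [0.5962, 0.06, 0.0816]
tool_rot: [[0.748, -0.664, 0.0], [-0.664, -0.748, -0.0], [0.0, -0.0, -1.0]]
ft_force: [0.6, -4.2, 0.9]
grip_width: 0.0334
```

```bash
python3 st.py 4
```

```text
t 17.65 TCP local mm [-84.55   5.53  81.55] ang -41.6 w 33.28 fixed pad y -11.11 moving pad y 22.17
F local [-2.15 -2.82  0.44] sd [0.15 0.24 0.22] tq [-0.59 -0.08 -0.1 ]
```

>>> jog_arm(
  dr=[
    [0,0,0],
    [0,0,0],
    [0,0,0],
    [0,0,0],
    [0,0,0],
    [0,0,0],
    [0,0,0],
    [0,0,0],
    [0,0,0],
    [0,0,0],
  ],
  slide=[
    [0.0004,0,0],
    [0.0004,0,0],
    [0.0004,0,-0.0001],
    [0.0004,0,-0.0001],
    [0.0004,0,0],
    [0,0,0],
    [0,0,0],
    [0,0,0],
    [0,0,0],
    [0,0,0],
  ],
  gripper=[-0.22,-0.22,-0.24,-0.26,-0.28,-0.28,-0.28,-0.28,-0.28,-0.28],
)

```text
time_s: 18.65
position: [0.5976, 0.0588, 0.0818]
tool_rot: [[0.748, -0.664, 0.0], [-0.664, -0.748, 0.0], [0.0, -0.0, -1.0]]
ft_force: [1.2, -1.3, 1.5]
grip_width: 0.0305
```

```bash
python3 st.py 4
```

```text
t 18.85 TCP local mm [-84.53   3.59  81.75] ang -41.59 w 30.49 fixed pad y -11.66 moving pad y 18.83
F local [ 0.9 -1.6  0.2] sd [0.2  0.27 0.13] tq [-0.1  -0.27 -0.03]
```

>>> jog_arm(
  dr=[
    [0,0,0],
    [0,0,0],
    [0,0,0],
    [0,0,0],
    [0,0,0],
    [0,0,0],
    [0,0,0],
    [0,0,0],
    [0,0,0],
    [0,0,0],
  ],
  slide=[
    [0.0004,0,0],
    [0.0004,0,0],
    [0.0004,0,0],
    [0.0002,0,0],
    [0,0,0],
    [0,0,0],
    [0,0,0],
    [0,0,0],
    [0,0,0],
    [0,0,0],
  ],
  gripper=[-0.28,-0.3,-0.32,-0.33,-0.33,-0.33,-0.33,-0.33,-0.33,-0.33],
)

```text
time_s: 19.85
position: [0.5984, 0.0578, 0.0817]
tool_rot: [[0.748, -0.664, -0.0], [-0.664, -0.748, -0.0], [-0.0, 0.0, -1.0]]
ft_force: [-1.0, 0.7, 1.3]
grip_width: 0.0285
```

```bash
python3 st.py 4;python3 snap.py 3 wrist
python3 -c "
import cv2;a=cv2.imread('pics/wrist3.png');cv2.imwrite('pics/wrist3z.png',cv2.resize(a,None,fx=1.5,fy=1.5,interpolation=cv2.INTER_CUBIC))"
```

```text
t 20.05 TCP local mm [-84.71   2.28  81.67] ang -41.59 w 28.8 fixed pad y -12.12 moving pad y 16.68
F local [-0.66  0.77  0.74] sd [0.42 0.6  0.24] tq [-0.06  0.16  0.03]
20.1 [0.5985 0.0578 0.0817] [-0.76  0.25  1.18] 0.02876482586593502
```

View pics/wrist3z.png

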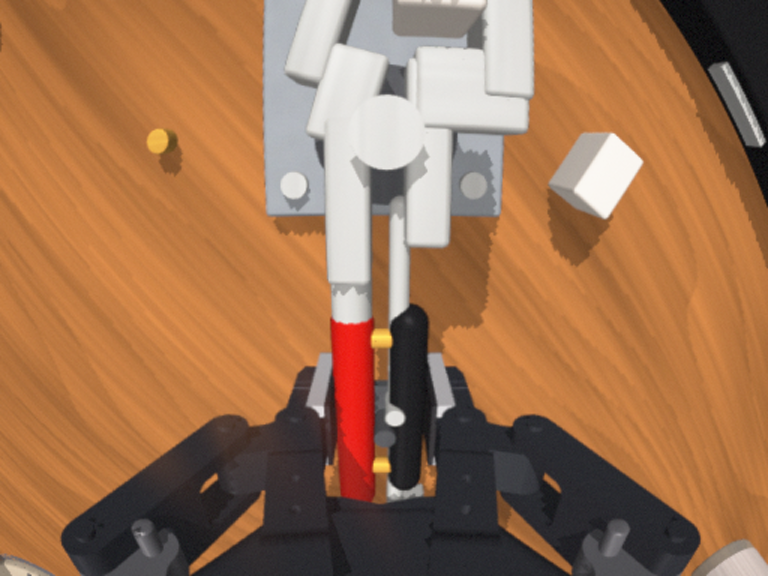

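The handles look nearly parallel at 28.8 mm, and red almost meets the stop pins. I close a little more to see whether the width holds, which would mean they are at the stop.

>>> jog_arm(
  dr=[
    [0,0,0],
    [0,0,0],
    [0,0,0],
    [0,0,0],
    [0,0,0],
    [0,0,0],
    [0,0,0],
    [0,0,0],
    [0,0,0],
    [0,0,0],
  ],
  slide=[
    [0.0001,0,0],
    [0.0001,0,0],
    [0,0,0],
    [0,0,0],
    [0,0,0],
    [0,0,0],
    [0,0,0],
    [0,0,0],
    [0,0,0],
    [0,0,0],
  ],
  gripper=[-0.34,-0.35,-0.36,-0.37,-0.38,-0.4,-0.4,-0.4,-0.4,-0.4],
)

```text
time_s: 21.1
position: [0.5986, 0.0577, 0.0817]
tool_rot: [[0.748, -0.664, -0.0], [-0.664, -0.748, -0.0], [-0.0, 0.0, -1.0]]
ft_force: [-2.8, -0.5, 4.6]
grip_width: 0.0278
```

```bash
python3 st.py 4
```

```text
t 21.3 TCP local mm [-84.69   2.01  81.74] ang -41.6 w 27.28 fixed pad y -11.64 moving pad y 15.65
F local [-3.28  2.66  3.53] sd [0.56 0.31 0.26] tq [-0.15  0.69  0.14]
```

The width stops at 27.3 mm against a 25.5 mm command, so the handles are at the stop. Now I let go evenly, opening wide.

>>> jog_arm(
  dr=[
    [0,0,0],
    [0,0,0],
    [0,0,0],
    [0,0,0],
    [0,0,0],
    [0,0,0],
    [0,0,0],
    [0,0,0],
    [0,0,0],
    [0,0,0],
  ],
  slide=[
    [-0.0003,0,0],
    [0,0,0],
    [0,0,0],
    [0,0,0],
    [0,0,0],
    [0,0,0],
    [0,0,0],
    [0,0,0],
    [0,0,0],
    [0,0,0],
  ],
  gripper=[-0.38,-0.35,-0.3,-0.25,-0.2,-0.1,0.0,0.1,0.2,0.2],
)

```text
time_s: 22.3
position: [0.5985, 0.0578, 0.0817]
tool_rot: [[0.748, -0.664, 0.0], [-0.664, -0.748, -0.0], [0.0, -0.0, -1.0]]
ft_force: [1.0, -0.0, 0.7]
grip_width: 0.0516
```

```bash
python3 st.py 3;python3 snap.py 4 wrist
python3 -c "
import cv2;a=cv2.imread('pics/wrist4.png');cv2.imwrite('pics/wrist4z.png',cv2.resize(a,None,fx=1.5,fy=1.5,interpolation=cv2.INTER_CUBIC))"
```

```text
t 22.45 TCP local mm [-84.63   2.27  81.72] ang -41.6 w 51.04 fixed pad y -23.25 moving pad y 27.79
F local [-0.2   0.07 -0.27] sd [0.37 0.5  0.31] tq [-0.02  0.04  0.03]
22.5 [0.5985 0.0578 0.0817] [-0.67 -0.47 -0.42] 0.051320526648907516
```

View pics/wrist4z.png

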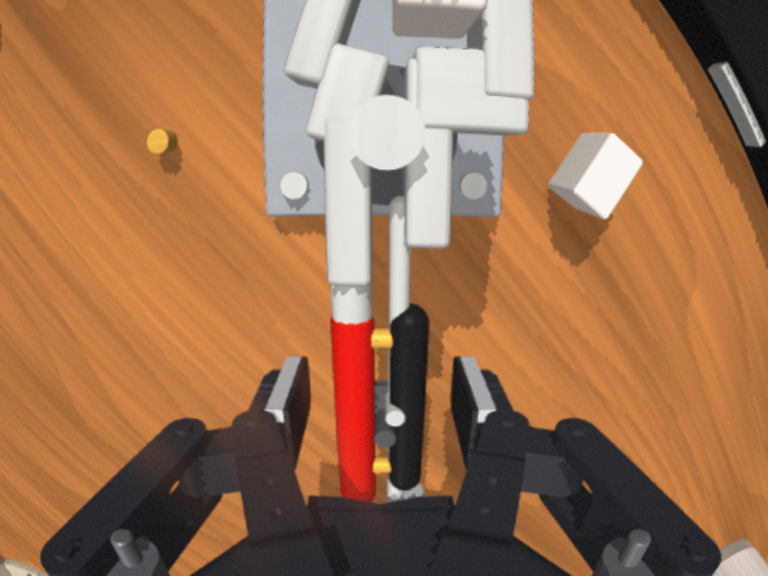

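The pliers stay locked after letting go. I rise and move back over the tab.

>>> jog_arm(
  dr=[
    [0,0,0],
    [0,0,0],
    [0,0,0],
    [0,0,0],
    [0,0,0],
    [0,0,0],
    [0,0,0],
    [0,0,0],
    [0,0,0],
    [0,0,0],
  ],
  slide=[
    [0,0,-0.015],
    [0,0,-0.03],
    [0,0,-0.04],
    [0,0,-0.035],
    [0.005,0.03,0],
    [0.005,0.035,0],
    [0.0033,0.03,0],
    [0,0.0124,0],
    [0,0,0],
    [0,0,0],
  ],
  gripper=[0.2,0.2,0.2,0.2,0.2,0.2,0.2,0.2,0.2,0.2],
)

```text
time_s: 23.5
position: [0.5376, -0.0308, 0.2018]
tool_rot: [[0.748, -0.664, 0.0], [-0.664, -0.748, 0.0], [0.0, -0.001, -1.0]]
ft_force: [0.8, 0.2, 0.2]
grip_width: 0.0514
```

```bash
python3 st.py;python3 snap.py 5 wrist
python3 -c "
import cv2;a=cv2.imread('pics/wrist5.png');cv2.imwrite('pics/wrist5z.png',cv2.resize(a,None,fx=1.5,fy=1.5,interpolation=cv2.INTER_CUBIC))"
```

```text
t 23.5 TCP local mm [-191.3   -11.22  201.83] ang -41.59 w 51.42 fixed pad y -36.93 moving pad y 14.49
F local [ 0.73 -0.46  0.24] sd [0. 0. 0.] tq [ 0.    0.03 -0.  ]
23.55 [ 0.5377 -0.0306  0.2017] [-0.07  0.12  0.1 ] 0.05079717465306436
```

View pics/wrist5z.png

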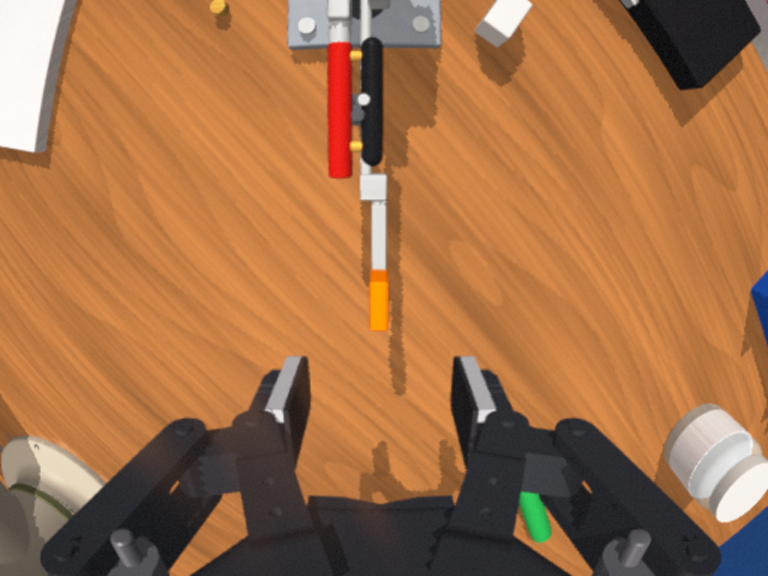

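The handles are locked and parallel, and the lever is level. The tab top is at about (379,305) zoomed. I measure it and check the bush in the scene and top views.

```bash
python3 snap.py 5 top scene
python3 - <<'E'
from h import *
d=np.load("pics/wrist5.npz"); im=d["pixels"]; hsv=cv2.cvtColor(im,cv2.COLOR_BGR2HSV)
o=np.array([0.6565,0.1195,0]);a=np.radians(48.29)
R=np.array([[np.cos(a),-np.sin(a),0],[np.sin(a),np.cos(a),0],[0,0,1]])
m=cv2.inRange(hsv,(12,220,220),(22,255,255)); m[:175]=0;m[225:]=0
ys,xs=np.where(m); print(xs.min(),xs.max(),ys.min(),ys.max())
Q=np.array([R.T@(onz(rayfish(d,(x,y)),.117)-o) for x,y in zip(xs,ys)]); print(Q.min(0).round(4),Q.max(0).round(4),Q.mean(0).round(4))
a=cv2.imread("pics/top5.png")[140:220,215:305]; b=cv2.imread("pics/scene5.png")[180:235,225:315]
cv2.imwrite("pics/z5.png",np.hstack([cv2.resize(a,(395,400),interpolation=cv2.INTER_CUBIC),cv2.resize(b,(395,400),interpolation=cv2.INTER_CUBIC)]))
E
```

```text
23.65 [ 0.5376 -0.0304  0.2016] [ 0.25 -0.79  0.43] 0.051377140644281484
246 258 181 220
[-0.2042 -0.0159  0.117 ] [-0.1721 -0.0065  0.117 ] [-0.1876 -0.0113  0.117 ]
```

View pics/z5.png

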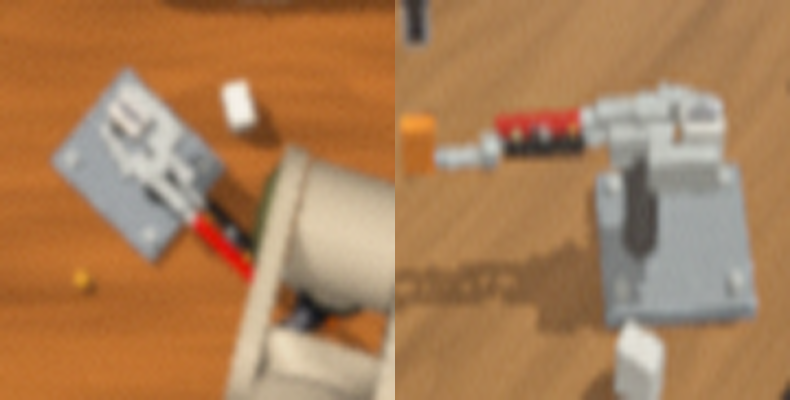

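The tab's mid-line is at y=-11.2 mm and the TCP is already there. I descend 0.107 m and pinch.

>>> jog_arm(
  dr=[
    [0,0,0],
    [0,0,0],
    [0,0,0],
    [0,0,0],
    [0,0,0],
    [0,0,0],
    [0,0,0],
    [0,0,0],
    [0,0,0],
    [0,0,0],
  ],
  slide=[
    [0,0,0.02],
    [0,0,0.03],
    [0,0,0.03],
    [0,0,0.017],
    [0,0,0.01],
    [0,0,0],
    [0,0,0],
    [0,0,0],
    [0,0,0],
    [0,0,0],
  ],
  gripper=[0.2,0.2,0.2,0.2,0.1,0.0,-0.1,-0.2,-0.3,-0.4],
)

```text
time_s: 24.65
position: [0.5373, -0.0313, 0.0953]
tool_rot: [[0.748, -0.664, 0.001], [-0.664, -0.748, -0.0], [0.001, -0.0, -1.0]]
ft_force: [-0.3, 1.0, -0.5]
grip_width: 0.0256
```

>>> jog_arm(
  dr=[
    [0,0,0],
    [0,0,0],
    [0,0,0],
    [0,0,0],
    [0,0,0],
    [0,0,0],
    [0,0,0],
    [0,0,0],
    [0,0,0],
    [0,0,0],
  ],
  slide=[
    [0,0,0],
    [0,0,0],
    [0,0,0],
    [0,0,0],
    [0,0,0],
    [0,0,0],
    [0,0,0],
    [0,0,0],
    [0,0,0],
    [0,0,0],
  ],
  gripper=[-0.5,-0.55,-0.6,-0.65,-0.68,-0.7,-0.71,-0.72,-0.73,-0.73],
)

```text
time_s: 25.65
position: [0.5371, -0.0313, 0.0947]
tool_rot: [[0.748, -0.664, -0.0], [-0.664, -0.748, 0.0], [-0.0, -0.0, -1.0]]
ft_force: [-0.2, 0.8, -0.2]
grip_width: 0.0114
```

```bash
python3 st.py 4
```

```text
t 25.85 TCP local mm [-191.99  -11.18   94.71] ang -41.6 w 11.71 fixed pad y -17.04 moving pad y -5.33
F local [0.18 0.13 0.42] sd [0.26 0.23 0.19] tq [ 0.01  0.02 -0.06]
```

>>> jog_arm(
  dr=[
    [0,0,0],
    [0,0,0],
    [0,0,0],
    [0,0,0],
    [0,0,0],
    [0,0,0],
    [0,0,0],
    [0,0,0],
    [0,0,0],
    [0,0,0],
  ],
  slide=[
    [0,0,0],
    [0,0,0],
    [0,0,0],
    [0,0,0],
    [0,0,0],
    [0,0,0],
    [0,0,0],
    [0,0,0],
    [0,0,0],
    [0,0,0],
  ],
  gripper=[-0.74,-0.75,-0.76,-0.77,-0.78,-0.79,-0.8,-0.8,-0.8,-0.8],
)

```text
time_s: 26.85
position: [0.5371, -0.0313, 0.0947]
tool_rot: [[0.748, -0.664, -0.0], [-0.664, -0.748, 0.0], [-0.0, -0.0, -1.0]]
ft_force: [-0.2, 0.7, -0.3]
grip_width: 0.0096
```

```bash
python3 st.py 4
```

```text
t 27.05 TCP local mm [-191.98  -11.21   94.74] ang -41.6 w 9.39 fixed pad y -15.9 moving pad y -6.51
F local [0.71 1.15 1.05] sd [0.27 0.29 0.56] tq [0.27 0.14 0.1 ]
```

Pinched. The side force is about 1.2 N, so I shift 1 mm to relieve it and firm the pinch.

>>> jog_arm(
  dr=[
    [0,0,0],
    [0,0,0],
    [0,0,0],
    [0,0,0],
    [0,0,0],
    [0,0,0],
    [0,0,0],
    [0,0,0],
    [0,0,0],
    [0,0,0],
  ],
  slide=[
    [-0.0004,0,0],
    [-0.0004,0,0],
    [-0.0003,0,0],
    [0,0,0],
    [0,0,0],
    [0,0,0],
    [0,0,0],
    [0,0,0],
    [0,0,0],
    [0,0,0],
  ],
  gripper=[-0.8,-0.8,-0.82,-0.84,-0.86,-0.9,-0.9,-0.9,-0.9,-0.9],
  force=35,
)

```text
time_s: 28.05
position: [0.5363, -0.0306, 0.0948]
tool_rot: [[0.748, -0.664, 0.0], [-0.664, -0.748, -0.0], [0.0, 0.0, -1.0]]
ft_force: [0.0, -0.7, 1.7]
grip_width: 0.0091
```

```bash
python3 st.py 4
```

```text
t 28.25 TCP local mm [-192.03  -10.16   94.77] ang -41.6 w 9.5 fixed pad y -14.91 moving pad y -5.41
F local [-1.44 -1.2   1.07] sd [0.16 0.42 0.47] tq [-0.19  0.02 -0.13]
```

>>> jog_arm(
  dr=[
    [0,0,0],
    [0,0,0],
    [-0.02,0,0],
    [-0.02,0,0],
    [-0.02,0,0],
    [-0.02,0,0],
    [0,0,0],
    [0,0,0],
    [0,0,0],
    [0,0,0],
  ],
  slide=[
    [0.0005,0,0],
    [0,0,0],
    [0,-0.0001,-0.0011],
    [0,-0.0001,-0.0011],
    [0,-0.0001,-0.0011],
    [0,-0.0001,-0.0011],
    [0,0,0],
    [0,0,0],
    [0,0,0],
    [0,0,0],
  ],
  gripper=[-0.9,-0.9,-0.9,-0.9,-0.9,-0.9,-0.9,-0.9,-0.9,-0.9],
)

```text
time_s: 29.25
position: [0.537, -0.0305, 0.0991]
tool_rot: [[0.748, -0.662, -0.053], [-0.664, -0.745, -0.06], [-0.0, 0.08, -0.997]]
ft_force: [0.0, 0.3, 0.1]
grip_width: 0.0095
```

```bash
python3 st.py 3
```

```text
t 29.4 TCP local mm [-191.45  -10.59   99.11] ang -41.6 w 9.51 fixed pad y -15.34 moving pad y -5.83
F local [-0.4   0.18  1.4 ] sd [0.53 0.46 0.49] tq [-0.01  0.12  0.  ]
```

There's no resistance left, so it has either already popped or slipped. I look.

```bash
python3 snap.py 6 wrist
python3 -c "
import cv2;a=cv2.imread('pics/wrist6.png');cv2.imwrite('pics/wrist6z.png',cv2.resize(a,None,fx=1.5,fy=1.5,interpolation=cv2.INTER_CUBIC))"
```

```text
29.45 [ 0.537  -0.0305  0.0991] [0.87 0.13 0.06] 0.00963322030121256
```

View pics/wrist6z.png

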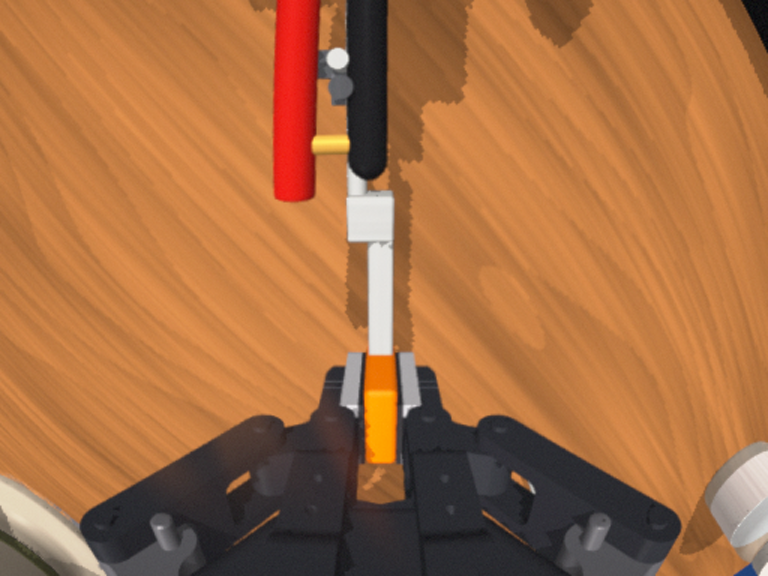

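The lever is firmly held at (380,400) and the handles have begun to part. I follow the arc up further.

>>> jog_arm(
  dr=[
    [-0.02,0,0],
    [-0.025,0,0],
    [-0.025,0,0],
    [-0.025,0,0],
    [-0.025,0,0],
    [-0.025,0,0],
    [-0.025,0,0],
    [-0.025,0,0],
    [-0.025,0,0],
    [0,0,0],
  ],
  slide=[
    [0,-0.0001,-0.0011],
    [0,-0.0001,-0.0014],
    [0,-0.0001,-0.0014],
    [0,-0.0001,-0.0014],
    [0,-0.0001,-0.0014],
    [0,-0.0001,-0.0014],
    [0,-0.0001,-0.0014],
    [0,-0.0001,-0.0014],
    [0,-0.0001,-0.0014],
    [0,0,0],
  ],
  gripper=[-0.9,-0.9,-0.9,-0.9,-0.9,-0.9,-0.9,-0.9,-0.9,-0.9],
)

```text
time_s: 30.45
position: [0.5394, -0.0278, 0.1111]
tool_rot: [[0.748, -0.634, -0.197], [-0.663, -0.715, -0.222], [0.0, 0.297, -0.955]]
ft_force: [3.1, 3.0, 0.7]
grip_width: 0.0093
```

```bash
python3 st.py 3
```

```text
t 30.6 TCP local mm [-187.95  -10.58  110.98] ang -41.58 w 9.68 fixed pad y -15.42 moving pad y -5.74
F local [ 6.06  0.21 -0.18] sd [0.44 0.34 0.34] tq [ 0.57 -0.38  0.05]
```

>>> jog_arm(
  dr=[
    [-0.025,0,0],
    [-0.025,0,0],
    [-0.025,0,0],
    [-0.025,0,0],
    [-0.025,0,0],
    [-0.025,0,0],
    [0,0,0],
    [0,0,0],
    [0,0,0],
    [0,0,0],
  ],
  slide=[
    [0,-0.0003,-0.0014],
    [0,-0.0002,-0.0014],
    [0,-0.0002,-0.0014],
    [0,-0.0002,-0.0014],
    [0,-0.0001,-0.0014],
    [0,-0.0001,-0.0014],
    [0,0,0],
    [0,0,0],
    [0,0,0],
    [0,0,0],
  ],
  gripper=[-0.9,-0.9,-0.9,-0.9,-0.9,-0.9,-0.9,-0.9,-0.9,-0.9],
)

```text
time_s: 31.6
position: [0.5417, -0.0251, 0.1182]
tool_rot: [[0.748, -0.598, -0.289], [-0.664, -0.674, -0.324], [-0.0, 0.434, -0.901]]
ft_force: [4.0, 4.7, -6.6]
grip_width: 0.0094
```

```bash
python3 st.py 3; python3 snap.py 7 wrist
python3 -c "
import cv2;a=cv2.imread('pics/wrist7.png');cv2.imwrite('pics/wrist7z.png',cv2.resize(a,None,fx=1.5,fy=1.5,interpolation=cv2.INTER_CUBIC))"
```

```text
t 31.75 TCP local mm [-184.33  -10.48  118.21] ang -41.6 w 9.3 fixed pad y -15.13 moving pad y -5.83
F local [ 5.9   0.95 -5.12] sd [0.38 0.44 0.39] tq [ 0.86 -0.66  0.  ]
31.8 [ 0.5417 -0.0251  0.1182] [ 3.27  4.08 -5.87] 0.009715602448936517
```

View pics/wrist7z.png

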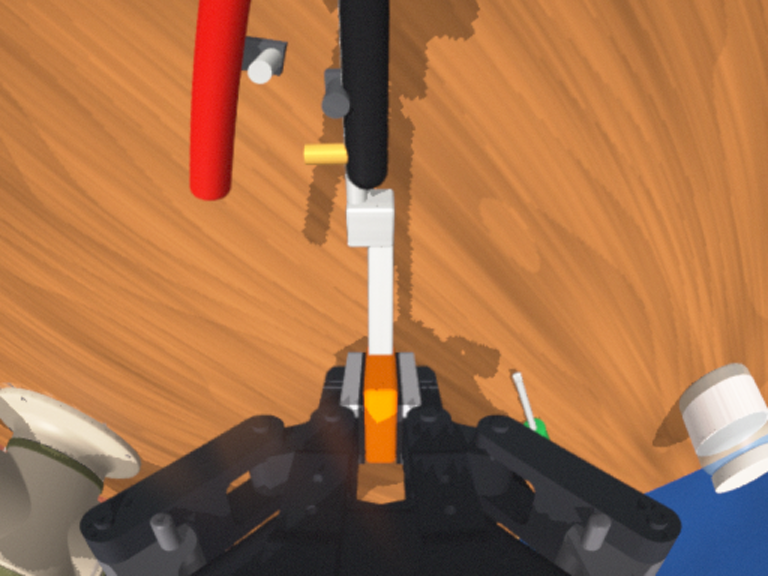

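The handles are wide apart, with red at (215,100) and black at (365,90). I let go of the lever, then back out along the tool axis.

>>> jog_arm(
  dr=[
    [0,0,0],
    [0,0,0],
    [0,0,0],
    [0,0,0],
    [0,0,0],
    [0,0,0],
    [0,0,0],
    [0,0,0],
    [0,0,0],
    [0,0,0],
  ],
  slide=[
    [0,0,0],
    [0,0,0],
    [0,0,0],
    [0,0,0],
    [0,0,0],
    [0,0,0],
    [0,0,0],
    [0,0,0],
    [0,0,0],
    [0,0,0],
  ],
  gripper=[-0.85,-0.8,-0.75,-0.65,-0.55,-0.45,-0.3,-0.15,0,0],
  force=20,
)

```text
time_s: 32.8
position: [0.5417, -0.0252, 0.1185]
tool_rot: [[0.748, -0.598, -0.289], [-0.664, -0.673, -0.325], [0.0, 0.435, -0.9]]
ft_force: [0.4, 0.1, -1.0]
grip_width: 0.0429
```

>>> jog_arm(
  dr=[
    [0,0,0],
    [0,0,0],
    [0,0,0],
    [0,0,0],
    [0,0,0],
    [0.09,0,0],
    [0.09,0,0],
    [0.09,0,0],
    [0.09,0,0],
    [0.09,0,0],
  ],
  slide=[
    [0,0,-0.01],
    [0,0,-0.025],
    [0,0,-0.035],
    [0,0,-0.035],
    [0,0,-0.03],
    [0,0,-0.01],
    [0,0,0],
    [0,0,0],
    [0,0,0],
    [0,0,0],
  ],
  gripper=[0,0,0,0,0,0,0,0,0,0],
)

```text
time_s: 33.8
position: [0.5838, 0.0223, 0.2502]
tool_rot: [[0.748, -0.664, 0.004], [-0.664, -0.748, 0.002], [0.001, -0.004, -1.0]]
ft_force: [-0.2, 0.5, -0.6]
grip_width: 0.0431
```

```bash
python3 st.py; python3 snap.py 8 wrist
python3 -c "
import cv2;a=cv2.imread('pics/wrist8.png');cv2.imwrite('pics/wrist8z.png',cv2.resize(a,None,fx=1.5,fy=1.5,interpolation=cv2.INTER_CUBIC))"
```

```text
t 33.8 TCP local mm [-120.99  -10.41  250.19] ang -41.57 w 43.05 fixed pad y -31.94 moving pad y 11.12
F local [ 0.24  0.5  -0.57] sd [0. 0. 0.] tq [-0.02  0.01 -0.04]
33.85 [0.5833 0.0214 0.2505] [ 1.94 -1.08  0.95] 0.04266420465792708
```

View pics/wrist8z.png

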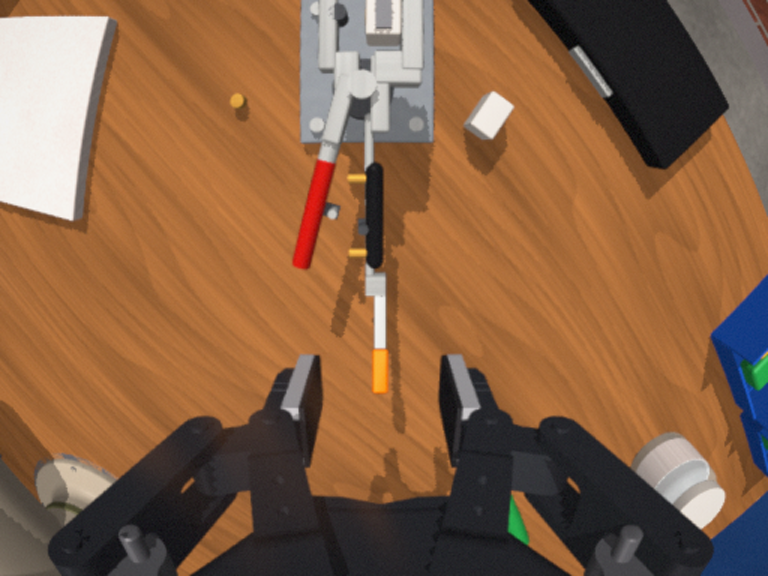

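The pliers are wide open and the lever is up. No brass stands proud of the block any more. I move over the jaws for a closer check of the bush and the handle angle.

>>> jog_arm(
  dr=[
    [0,0,0],
    [0,0,0],
    [0,0,0],
    [0,0,0],
    [0,0,0],
    [0,0,0],
    [0,0,0],
    [0,0,0],
    [0,0,0],
    [0,0,0],
  ],
  slide=[
    [0,-0.01,0],
    [0,-0.02,0],
    [0,-0.02,0],
    [0,-0.02,0],
    [0,-0.01,0],
    [0,0,0],
    [0,0,0],
    [0,0,0],
    [0,0,0],
    [0,0,0],
  ],
  gripper=[0,0,0,0,0,0,0,0,0,0],
)

```text
time_s: 34.85
position: [0.6365, 0.0813, 0.2493]
tool_rot: [[0.747, -0.664, 0.0], [-0.664, -0.747, -0.0], [0.0, 0.0, -1.0]]
ft_force: [0.1, -0.5, -0.4]
grip_width: 0.0429
```

```bash
python3 st.py; python3 snap.py 9 wrist
python3 -c "
import cv2,numpy as np
b=cv2.imread('pics/wrist1.png')[10:130,190:310];a=cv2.imread('pics/wrist9.png')[20:140,180:300]
cv2.imwrite('pics/z9.png',np.hstack([cv2.resize(x,(395,395),interpolation=cv2.INTER_CUBIC) for x in (b,a)]))
a=cv2.imread('pics/wrist9.png');cv2.imwrite('pics/wrist9z.png',cv2.resize(a,None,fx=1.5,fy=1.5,interpolation=cv2.INTER_CUBIC))"
```

```text
t 34.85 TCP local mm [-41.77 -10.48 249.32] ang -41.63 w 42.92 fixed pad y -31.94 moving pad y 10.98
F local [-0.33 -0.46 -0.38] sd [0. 0. 0.] tq [ 0.03 -0.01  0.03]
34.9 [0.6366 0.0814 0.2493] [0.63 0.34 0.02] 0.04251204374934382
```

View pics/z9.png

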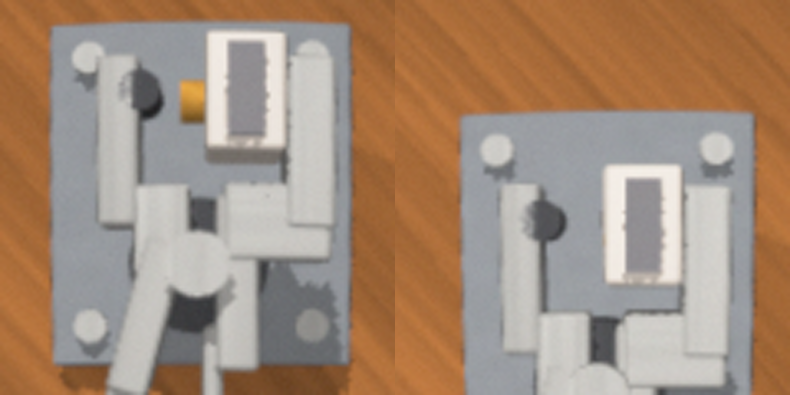

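View pics/wrist9z.png

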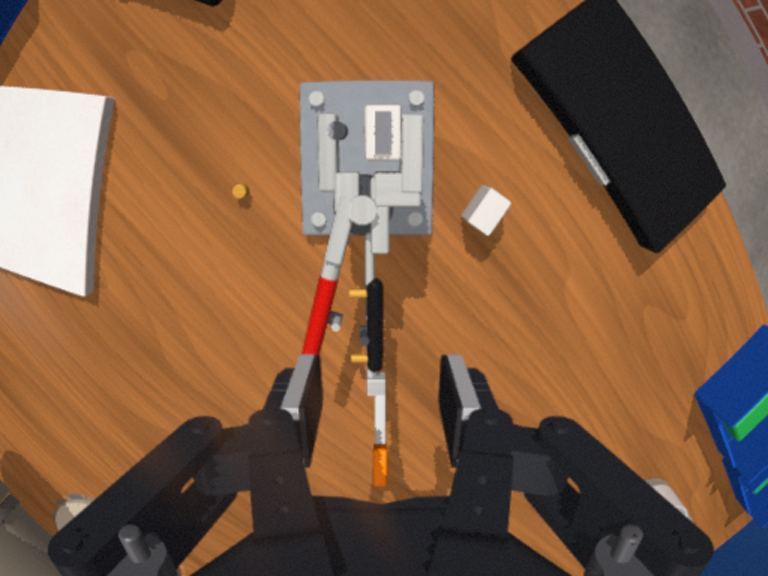

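The before/after crop shows the brass stub gone, so the bush is flush. The pliers are wide open, the lever is raised, the spare bush and terminal block look unmoved, and the arm is clear. I hand in.

```bash
python3 -c "
from rig import env
print(env.close_job())"
```

```text
the job is handed in; nothing more can be done
None
```

I squeezed the pliers shut until they locked, let go, lifted the orange lever until they opened wide, let go, and handed the job in at about 35 s (limit 67 s).

**Squeeze:** I found the black grip by touch about 5.5 mm inward of its usual place. I closed with the grip set to 20 N, shifting the centre to keep both sides even. The largest side force I read at the handles was 2.8 N (limit 5 N). These were readings between moves, so a brief peak could have been missed. The handles stopped at about 27 mm over their outsides; I had estimated 29 mm. They stayed shut and parallel after I let go.

**Release:** I pinched the tab at 35 N and lifted it along its arc. Its side force was about 1.2 N while I was centring the pinch, and under 1 N during the lift. At the first pause the lock had already given way and the handles were parting.

**Last checks:** The final wrist view shows no brass standing proud of the white block, so the bush looks home. I judged that from a small image and did not measure the depth. The pliers are wide open and the lever is up. The spare bush and terminal block look unmoved. I did not measure the other bystanders, though nothing came near them. The gripper is clear of everything, and none of the checks failed.

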